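Stack the top tier on the hall organizer and put the car fob in it

ROBOT

A 6-joint arm with a two-finger parallel gripper is mounted at the origin on the work surface. World frame = base frame: x ahead of the robot, y to its left, z up, the work surface at z = 0. Lengths are in m, angles in rad, forces in N, time in s.
With the tool pointing down it reaches from about 0.35 to 0.775 m from the base axis. Payload 7.3 kg.
Tool frame: the origin (TCP) lies midway between the tips of the shut fingers; the grasp point (between the pads) lies 19 mm behind it; z points along the fingers, y is the line along which they close (so a half turn about z gives the same grasp; the last joint's range is limited). The gripper opens to 92 mm and grips with 3 to 60 N. Pads are 19 mm wide; open, the fingers measure 130 mm over their backs; the gripper's body (75 mm by 190 mm) begins 47 mm behind the grasp point.
Start: joints at [-1.358, 0.342, 1.524, -0, 1.275, -0.146], TCP at [0.184, -0.492, 0.227] pointing down, gripper open.
Joint ranges: [-2.53, 2.53], [-0.77, 2.02], [0.04, 2.7], [-1, 4.14], [0.28, 2.66], [-3.11, 3.11]. Speed limits (rad/s): [2.57, 2.57, 3.14, 3.14, 3.14, 3.14].

INTERFACE

Orientations are given as [roll, pitch, yaw] about the fixed x, y, z axes, in that order (R = Rz(yaw) Ry(pitch) Rx(roll)).
In Python, from plant import arm, eyes, close_job gives the robot as it stands.
- The arm moves only by the tool arm_command, never from a script. Its argument "steps" is a list of rows, each a list of 6 numbers: the shift along the tool's x, y, z in m, then the turn, a rotation vector about the tool's x, y, z in rad. A call has 1 to 5 rows; each row shifts and turns the commanded pose from where the row before left it, along the tool's axes as they then stand; what a row does not reach is not made up. A row lasts 1/10 s, in which the tool goes at most 50 mm and 8.59 degrees, less where a joint would pass 70% of its speed; a pose out of reach is approached as far as the arm can. A call is refused whole if a number of a shift passes 0.05 or a number of a turn 0.15, either way. A call with a gripper value outside its range is refused whole. "fingers" is the opening, from -1 (shut) to 1 (fully open), set as the call begins (left out, the last holds). The fingers move at their own pace and stop on an object; the grip force is fixed at half the most. Time passes only in rows, so rows that do not move let the fingers close. It gives the time, the measured TCP pose, the force, the opening and the grip force at its end, in the units of the state.
- arm.get_state(): the state, without advancing time (a new reading comes with each control period).
- eyes.grab_frame(name): name is "scene" or "top" or "wrist"; returns (picture, depth): 384x512x3 uint8, red, green, blue; 384x512 float32, m along the optical axis (not along the pixel's ray), 0 where there is no reading.
- eyes.get_calibration(name): a dict with "fx", "fy", "cx", "cy" (pixels), "T" (4x4, takes a point from camera to world coordinates); the wrist camera has in their place "T_tool_cam" (4x4, takes a point from camera to tool coordinates, whose origin is the TCP and whose axes are the flange's). Camera axes: x right, y down, z forward; pixel columns grow to the right and rows downward; lengths in m; the calibration is good to about 2 mm. A picture is of the moment at which its call begins: read the wrist's pose just before it. get_calibration takes no time and is no camera call.
- close_job(): hands the job in; it is judged then, once.
The state is a dict: "clock": time; "qpos": joint angles; "qd": joint speeds; "effort": joint torques, N m; "ee_pos": TCP position; "orientation": TCP orientation; "wrist_force": force on the tool from outside, world axes, zero at the start; "wrist_torque": the same for the moment, N m; "finger_gap": opening from 0.0 (shut) to 1.0 (fully open); "gripper_force": force on a finger pad.
Only numpy, scipy, OpenCV 4.12 (cv2) and the standard library are available. Lean on these libraries where they do the work, as an engineer would, in place of code of your own. Each camera call takes 0.05 s, during which the arm holds its last target. There are 200 camera calls.

TASK

Put the top tier back on the white organizer: thread both of its end holes over the two steel uprights, which rock and seldom stand straight, then ease it down gently, without forcing anything, until it sits flush on both end walls between their lips. Then let go of it and put the car fob in the tier. Leave the blue dish, the pen cup and the card case where they are.

Things in the scene. Friction and masses are not known exactly. Their poses are not given: they have to be found in the camera images.
- organizer: White plastic lower tier; grippy feet, does not move. Origin: centre of its underside; x depth, y length, z up. End walls 22 mm thick (y), 60 mm high, 124 mm deep, centred at y = +-95 mm; between them an open tray, floor at z = 18 mm, front and back rims 34 mm high. A steel upright stands in a slot in the middle of each end wall (see riser_foot).
- seat (a point): Middle between the tops of the organizer's two end walls, 60 mm above its origin, same axes: here the seated tier's origin comes to lie. On each wall top a lip 4.5 mm thick and 5 mm high stands at the front and at the back, inner faces at x = -57.5 and +57.5 mm: 2.5 mm of room on each side of the tier.
- riser_foot (a point): On the foot rod of the riser, 10 mm above the organizer's origin, organizer's axes. The riser, one bent steel rod, rocks about this point's y axis: both uprights (round, 10 mm, at y = +-95 mm) lean together to +x or -x by up to 0.18 rad (stops at 0.2), different each time, not measured. Friction holds it: about 4 N sideways at the tips or 8 N at the wall tops moves it.
- tier: Loose white plastic top tier, about 0.3 kg, starts flat on the table. Origin: centre of its underside; x depth 110 mm, y length 220 mm, z up. Base plate 10 mm thick. Tray walls up to z = 30 mm, inside x -52 to +52, y -78 to +78 mm, split by a 6 mm divider at y = 0. Fits either way round; threaded on the riser and brought down to the middle, it straightens the riser.
- tier_hole (a point): Mouth of one of the tier's two through holes, in its underside at x = 0, y = +95 mm; the other is at y = -95 mm. Both 13 mm in diameter. The uprights that go through them are 95 mm long above the riser's foot rod; their tips are flat, 7.6 mm across, edge chamfered by 1.2 mm, and stand 103 to 105 mm above the table, anywhere from 17 mm before to 17 mm behind the organizer's middle (its x).
- tier_grip (a point): Top of the raised grip in the middle of the tier, 75 mm above its underside, tier's axes. The grip is an upright tab, 60 mm along x and 14 mm thick along y, clear on both sides above the 30 mm high tray walls.
- fob: The black plastic car fob with three small round buttons, lying flat on the table; 60 mm long (x), 34 mm wide (y), 13 mm thick, with a thin split ring at its +x end. Origin: centre of its underside. 55 g.
- dish: Blue ceramic dish, 124 mm across, 32 mm high, on the right. Origin: centre of its underside. To be left alone.
- pen_cup: Clear acrylic pen cup with three pens, 72 mm across, 145 mm high with the pens. Origin: centre of its underside. To be left alone.
- card_case: Dark flat card case, 66 x 95 x 12 mm, lying on the floor of the organizer's lower tray. Origin: centre of its underside. To be left alone.
There are look-alikes about, which are no part of the job. Leave any purple or red look-alike of the organizer alone.

How it is judged:
On the way, in this order (a step that is already met when the one before it is completed fails the run):
1. the top tier has been lifted off the table (height (world z) of tier above 0.04 m and contact force between tier and the fingers above 0.5 N), for 0.1 s.
2. the top tier sits flush on the organizer and has been let go (z of tier in the frame of organizer between 0.057 and 0.0625 m and horizontal distance between tier and organizer below 0.006 m and angle between the y axis of tier and the y axis of organizer, either way round below 0.05 rad and angle between tier's own z axis and vertical below 0.03 rad and contact force between tier and the fingers below 0.1 N), for 0.2 s.
3. the car fob lies in the tier (z of fob in the frame of tier between 0.005 and 0.03 m and x of fob in the frame of tier between -0.05 and 0.05 m and y of fob in the frame of tier between -0.075 and 0.075 m and contact force between fob and the fingers below 0.1 N), for 0.2 s.
At the end, for the whole second after the job is handed in: The tier lies flush on both end walls, uprights through its holes: origin 57 to 62.5 mm above the organizer's, within 6 mm of it sideways, yaw within 0.05 rad (either way round), level within 0.03 rad; the fob lies in the tier's tray, underside 5 to 30 mm above the tier's; both let go and at rest (z of tier in the frame of organizer between 0.057 and 0.0625 m and horizontal distance between tier and organizer below 0.006 m and angle between the y axis of tier and the y axis of organizer, either way round below 0.05 rad and angle between tier's own z axis and vertical below 0.03 rad and linear speed of each of tier, fob below 0.01 m/s and z of fob in the frame of tier between 0.005 and 0.03 m and x of fob in the frame of tier between -0.05 and 0.05 m and y of fob in the frame of tier between -0.075 and 0.075 m); the robot touches nothing.
It fails at once if the tier is forced: it presses on the organizer or its riser with more than 30 N (contact force between tier and organizer above 30 N).
It fails at once if the robot pushes on the organizer or its riser with more than 30 N (contact force between the arm and organizer above 30 N).
It fails at once if the blue dish is moved (distance of dish from where it was at the start of the episode above 0.03 m).
It fails at once if the pen cup is moved or tipped (distance of pen_cup from where it was at the start of the episode above 0.03 m or angle between pen_cup's own z axis and vertical above 0.3 rad).
It fails at once if the card case leaves the lower tray (distance of card_case from where it was at the start of the episode above 0.03 m).
It also fails if it takes over 70 s, if anything falls off the work surface, if the arm or the gripper's body presses on something with over 40 N, if the wrist force passes 120 N, or if a joint passes its speed limit or range.

## Working session

There is one attempt and no reset: what is moved stays moved. The work goes in short steps, Python scripts to look and compute and a tool call to move; the robot and the scene stay as the last step left them, time stands still between calls to the robot, and variables do not carry over. Pictures are saved under pics/ and viewed, at most 10 in all, crops included, and the job is handed in when it is done.

Besides the shell and the picture viewer there is one more tool, called after "Emit:" in YAML: its name, and indented under it one key for each argument. arm_command: Moves the arm, as the interface text tells. Its arguments: {"type":"object","properties":{"steps":{"type":"array","items":{"type":"array","items":{"type":"number"}}},"fingers":{"type":"number"}},"required":["steps"]}

```bash
mkdir -p pics; ls
cat > h.py <<'E'
import numpy as np,cv2
from plant import arm,eyes
from scipy.spatial.transform import Rotation as R
def grab(n):
    s=arm.get_state(); im,d=eyes.grab_frame(n); c=eyes.get_calibration(n)
    if 'T' in c: T=np.array(c['T'])
    else:
        W=np.eye(4); W[:3,:3]=R.from_euler('xyz',s['orientation']).as_matrix(); W[:3,3]=s['ee_pos']; T=W@np.array(c['T_tool_cam'])
    return im,d,c,T
def cloud(d,c,T):
    v,u=np.mgrid[:d.shape[0],:d.shape[1]]
    P=np.stack([(u-c['cx'])/c['fx']*d,(v-c['cy'])/c['fy']*d,d],-1)
    return P@T[:3,:3].T+T[:3,3]
def ray(u,v,z,c,T):
    r=T[:3,:3]@np.array([(u-c['cx'])/c['fx'],(v-c['cy'])/c['fy'],1]); o=T[:3,3]
    return o+r*(z-o[2])/r[2]
E
python3 - <<'E'
from h import *
for n in('top','scene'):
    im,d,c,T=grab(n); cv2.imwrite(f'pics/{n}0.png',im[...,::-1]); np.savez(f'{n}0.npz',im=im,d=d,T=T,**{k:c[k] for k in('fx','fy','cx','cy')})
    print(n,T.round(3).tolist(),c['fx'])
print(arm.get_state())
E
```

```text
pics
top [[-0.017, -0.996, 0.092, 0.44], [-1.0, 0.02, 0.022, 0.01], [-0.024, -0.092, -0.995, 0.906], [0.0, 0.0, 0.0, 1.0]] 375.0049142593353
scene [[0.745, 0.567, -0.351, 0.791], [0.667, -0.624, 0.407, -0.308], [0.012, -0.537, -0.843, 0.762], [0.0, 0.0, 0.0, 1.0]] 372.3806412076418
{'clock': 0.1, 'qpos': array([-1.35802810e+00,  3.42627592e-01,  1.52489120e+00,  5.32426502e-06,
        1.27540572e+00, -1.45992857e-01]), 'qd': array([-0.00018583, -0.0008271 , -0.00206716, -0.00079448, -0.0003252 ,
        0.00166545]), 'effort': array([ 2.56430882e-03, -4.32004738e+01, -2.44694620e+01,  7.19361333e-02,
        5.26263379e-02, -4.50610310e-05]), 'ee_pos': array([ 0.18428608, -0.4912182 ,  0.22613825]), 'orientation': array([-3.14027570e+00, -1.98789428e-04,  3.58759398e-01]), 'wrist_force': array([0.43480903, 0.17222295, 0.12549138]), 'wrist_torque': array([0.01064076, 0.05572362, 0.03609623]), 'gripper_force': 0.0, 'finger_gap': 0.9985396379068244}
```

View pics/top0.png

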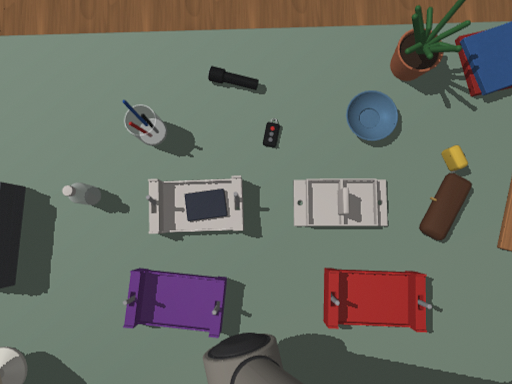

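View pics/scene0.png

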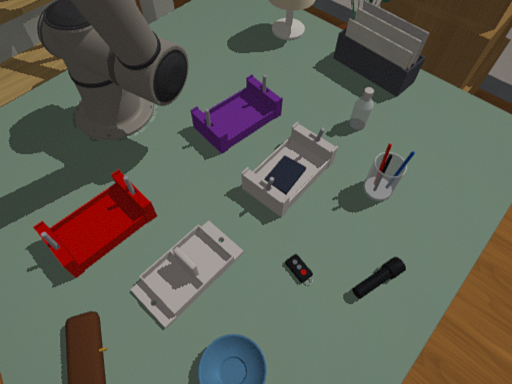

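The top view shows the white organizer at (197,206) with the card case in it, the loose white tier at (341,203), the fob with its buttons and ring at (272,133), the dish at (372,116) and the pen cup at (147,125). There are three candidate organizers: purple at (176,302), red at (376,299) and white at (197,206). The white one is the one described. The black torch at (233,78) has no buttons, so it is not the fob.

Run:
```python
from h import *
crops=[]
for n in('top','scene'):
    q=np.load(n+'0.npz'); im,d,T=q['im'],q['d'],q['T']; c=q
    P=cloud(d,c,T)
    hsv=cv2.cvtColor(im,cv2.COLOR_RGB2HSV)
    white=(hsv[...,1]<50)&(hsv[...,2]>90)&(d>0)
    org=np.array([.45,.13]) ;
    print(n,'table z',np.median(P[...,2][(hsv[...,1]>50)&(abs(P[...,2])<.02)]))
    for name,lo,hi,cy in(('orgtop',.054,.0665,1),('tierrim',.025,.033,-1),('tierplate',.006,.014,-1),('grip',.07,.08,-1),('upr',.085,.115,1)):
        x0,x1=.33,.55; y0,y1=(.03,.26) if cy>0 else (-.32,-.07)
        m=(P[...,2]>lo)&(P[...,2]<hi)&(P[...,0]>x0)&(P[...,0]<x1)&(P[...,1]>y0)&(P[...,1]<y1)&(d>0)
        if name!='upr': m&=white
        k,l,s,ce=cv2.connectedComponentsWithStats(m.astype(np.uint8))
        big=np.isin(l,[i for i in range(1,k) if s[i,4]>=3])
        p=P[big]
        if len(p)<3: print(name,'few');continue
        r=cv2.minAreaRect((p[:,:2]*1000).astype(np.float32))
        print(name,len(p),[np.round(t,1) for t in r],'zmed',np.median(p[:,2]).round(4),p[:,2].max().round(4))
        if name=='upr':
            for i in range(1,k):
                if s[i,4]>=3: print('  ',ce[i].round(1),P[l==i].mean(0).round(4),P[l==i].max(0).round(4),s[i,4])
    m=(hsv[...,2]<60)&(P[...,0]>.5)&(P[...,0]<.62)&(P[...,1]>-.08)&(P[...,1]<.06)&(P[...,2]>.006)&(P[...,2]<.025)
    r=cv2.minAreaRect((P[m][:,:2]*1000).astype(np.float32)); print('fob',m.sum(),r,np.median(P[m][:,2]))
    if n=='top':
        a=cv2.resize(im[170:240,140:250],None,fx=4,fy=4); b=cv2.resize(im[110:180,245:300],None,fx=4,fy=4); e=cv2.resize(im[165:240,285:395],None,fx=4,fy=4)
        H=300; o=np.zeros((590,800,3),np.uint8); o[:280,:440]=a;o[:280,450:670]=b;o[285:585,:440]=e
        cv2.imwrite('pics/crop1.png',o[...,::-1])
```

```text
top table z 0.016596727982587933
orgtop 740 [array([494.2, 155.1]), array([109.8, 210.1]), np.float64(0.3)] zmed 0.0595 0.0664
tierrim 272 [array([ 499.9, -181.9]), array([163.6, 100.2]), np.float64(89.0)] zmed 0.0291 0.0329
tierplate 3158 [array([ 444.2, -193.9]), array([245.5, 211.5]), np.float64(90.0)] zmed 0.0093 0.014
grip 161 [array([ 502.4, -181.8]), array([13.7, 57.8]), np.float64(88.2)] zmed 0.0735 0.0775
upr 53 [array([516.8, 156.3]), array([ 11.8, 198.9]), np.float64(1.0)] zmed 0.1015 0.1062
   [235.7 194.1] [0.5177 0.0612 0.0982] [0.5243 0.0657 0.1057] 26
   [148.9 197.4] [0.5141 0.2504 0.0987] [0.5192 0.2557 0.1062] 27
fob 0 ((0.0, 0.0), (0.0, 0.0), 0.0) nan
scene table z 0.017094664254268532
orgtop 680 [array([494.4, 154.7]), array([113.3, 211.6]), np.float64(0.8)] zmed 0.0604 0.0663
tierrim 392 [array([ 497.7, -181.9]), array([163.4, 105.2]), np.float64(89.3)] zmed 0.0302 0.0329
tierplate 3757 [array([ 498.4, -181.5]), array([220.7, 105.4]), np.float64(89.3)] zmed 0.0106 0.0139
grip 201 [array([ 501.5, -182.4]), array([14.1, 60.4]), np.float64(87.5)] zmed 0.0748 0.0779
upr 60 [array([516. , 154.6]), array([  9.8, 197.4]), np.float64(1.0)] zmed 0.0988 0.1062
   [321.1 130.8] [0.5146 0.2489 0.0975] [0.5187 0.2533 0.1062] 29
   [270.4 180.3] [0.5181 0.0595 0.0977] [0.5226 0.0652 0.1058] 31
fob 0 ((0.0, 0.0), (0.0, 0.0), 0.0) nan
  return _methods._mean(a, axis=axis, dtype=dtype,
  ret = ret.dtype.type(ret / rcount)
```

View pics/crop1.png

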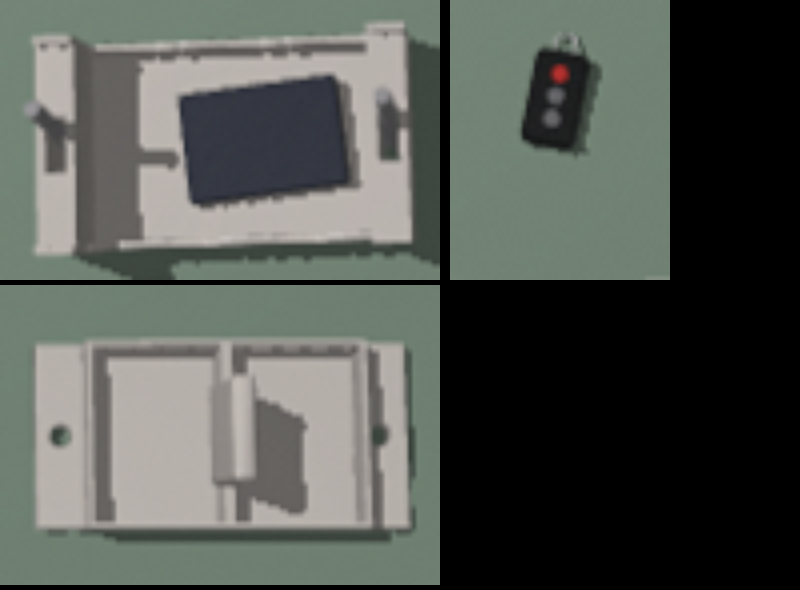

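The crop confirms the white organizer with its leaning uprights, the fob (buttons, ring pointing to +x) and the tier with its two holes. Next I move over the tier.

Emit:
arm_command:
  steps:
    - [0.04,-0.018,-0.006,0,0,0]
    - [0.04,-0.018,-0.006,0,0,0]
    - [0.04,-0.018,-0.006,0,0,0]
    - [0.04,-0.018,-0.006,0,0,0]
    - [0.04,-0.018,-0.006,0,0,0]
  fingers: 1

```text
clock: 0.6
ee_pos: [0.3409, -0.3356, 0.2567]
orientation: [-3.141, 0.0, 0.358]
wrist_force: [-0.0, -0.7, 1.0]
finger_gap: 1.001
gripper_force: 0.0
```

Emit:
arm_command:
  steps:
    - [0.04,-0.018,-0.006,0,0,0]
    - [0.04,-0.018,-0.006,0,0,0]
    - [0.04,-0.018,-0.006,0,0,0]
    - [0.04,-0.018,-0.006,0,0,0]
    - [0.04,-0.018,-0.006,0,0,0]

```text
clock: 1.1
ee_pos: [0.4966, -0.1809, 0.2867]
orientation: [-3.141, 0.0, 0.359]
wrist_force: [1.4, -1.7, 0.1]
finger_gap: 1.002
gripper_force: 0.0
```

Emit:
arm_command:
  steps:
    - [0,0,0,0,0,0.12]
    - [0,0,0,0,0,0.12]
    - [0,0,0,0,0,0.12]
    - [0,0,0,0,0,0]
    - [0,0,0,0,0,0]

```text
clock: 1.6
ee_pos: [0.4956, -0.1825, 0.2864]
orientation: [-3.141, 0.001, 0.002]
wrist_force: [-1.6, -0.4, -0.6]
finger_gap: 0.997
gripper_force: 0.0
```

Run:
```python
from h import *
s=arm.get_state(); print(s['ee_pos'],s['orientation'],s['clock'])
im,d,c,T=grab('wrist'); print(T.round(3).tolist(),c['fx'])
cv2.imwrite('pics/w1.png',im[...,::-1]); np.savez('w1.npz',im=im,d=d,T=T,**{k:c[k] for k in('fx','fy','cx','cy')})
P=cloud(d,c,T)
for lo,hi in((.07,.08),(.025,.033),(.006,.014)):
    m=(P[...,2]>lo)&(P[...,2]<hi)&(P[...,0]>.42)&(P[...,0]<.58)&(P[...,1]>-.31)&(P[...,1]<-.05)&(im.min(-1)>90)
    print(lo,m.sum(),cv2.minAreaRect((P[m][:,:2]*1000).astype(np.float32)),np.median(P[m][:,2]))
```

```text
[ 0.49555025 -0.18253589  0.28641065] [-3.14131511e+00  5.96668449e-04  1.90963457e-03] 1.6
[[0.001, -0.956, -0.295, 0.574], [-1.0, -0.001, 0.001, -0.183], [-0.001, 0.295, -0.956, 0.445], [0.0, 0.0, 0.0, 1.0]] 314.9803939741767
0.07 558 ((500.65753173828125, -181.70359802246094), (13.83879280090332, 58.29575729370117), 88.69854736328125) 0.07521653041310061
0.025 1304 ((499.866455078125, -181.68348693847656), (163.33535766601562, 110.32106018066406), 88.94975280761719) 0.030408923071428756
0.006 10495 ((499.8534851074219, -181.69363403320312), (220.32176208496094, 110.22434997558594), 89.0724868774414) 0.010712175280701564
```

View pics/w1.png

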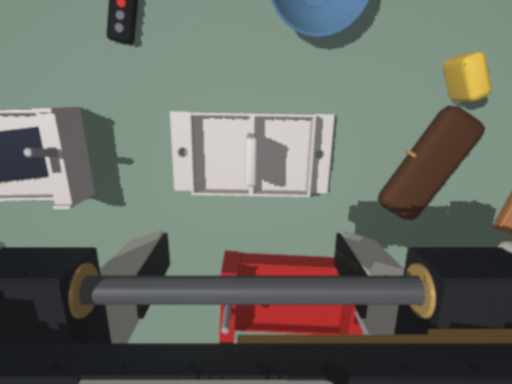

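The wrist view shows the tier sharply: grip at (250,160), holes at (182,152) and (319,153). I'll look at the uprights with the same camera before picking the tier up.

Emit:
arm_command:
  steps:
    - [0,-0.042,0,0,0,0]
    - [0,-0.042,0,0,0,0]
    - [0,-0.042,0,0,0,0]
    - [0,-0.042,0,0,0,0]
    - [0,-0.042,0,0,0,0]

```text
clock: 2.15
ee_pos: [0.4957, 0.0288, 0.2868]
orientation: [3.142, -0.0, 0.0]
wrist_force: [0.7, -0.4, 0.1]
finger_gap: 0.996
gripper_force: 0.0
```

Emit:
arm_command:
  steps:
    - [0,-0.042,0,0,0,0]
    - [0,-0.042,0,0,0,0]
    - [0,-0.042,0,0,0,0]
    - [0,0,0,0,0,0]
    - [0,0,0,0,0,0]

```text
clock: 2.65
ee_pos: [0.4959, 0.1539, 0.2865]
orientation: [3.141, 0.0, 0.002]
wrist_force: [-0.8, 0.4, -0.4]
finger_gap: 0.999
gripper_force: 0.0
```

Run:
```python
from h import *
s=arm.get_state(); print(s['ee_pos'],s['orientation'],s['clock'])
im,d,c,T=grab('wrist')
np.savez('w2.npz',im=im,d=d,T=T,**{k:c[k] for k in('fx','fy','cx','cy')})
P=cloud(d,c,T)
def box(lo,hi):
    m=(P[...,2]>lo)&(P[...,2]<hi)&(P[...,0]>.40)&(P[...,0]<.58)&(P[...,1]>.03)&(P[...,1]<.28)&(d>0); return m
for lo,hi in((.057,.063),(.0635,.068),(.03,.037)):
    m=box(lo,hi)&(im.min(-1)>70); print(lo,m.sum(),cv2.minAreaRect((P[m][:,:2]*1000).astype(np.float32)),np.median(P[m][:,2]))
k,l,st,ce=cv2.connectedComponentsWithStats(box(.07,.115).astype(np.uint8))
for i in range(1,k):
    if st[i,4]<8: continue
    p=P[l==i]; print('rod',ce[i],st[i],len(p),'zmax',p[:,2].max())
    for lo in(.07,.08,.09,.0995,.102):
        q=p[(p[:,2]>lo)&(p[:,2]<lo+.01)]
        if len(q): print('   ',lo,len(q),q.mean(0).round(4),q.min(0).round(4),q.max(0).round(4))
a=[cv2.resize(im[int(ce[i][1])-30:int(ce[i][1])+30,int(ce[i][0])-30:int(ce[i][0])+30],(390,390),interpolation=cv2.INTER_NEAREST) for i in range(1,k) if st[i,4]>=8][:2]
cv2.imwrite('pics/rods.png',np.hstack(a)[...,::-1])
```

```text
[0.49588155 0.15393409 0.28651151] [3.14105235e+00 3.05970866e-04 2.39651263e-03] 2.65
0.057 2881 ((498.2095947265625, 156.61026000976562), (123.26496887207031, 212.54466247558594), 1.0639342069625854) 0.06069034094147657
0.0635 309 ((497.8582458496094, 156.44485473632812), (124.06983947753906, 211.78770446777344), 1.1162841320037842) 0.06562498511221687
0.03 1273 ((498.7540283203125, 156.51223754882812), (122.09219360351562, 202.60821533203125), 1.2202342748641968) 0.0342705093731695
rod [332.47580645 153.0483871 ] [325 149  16   9 124] 124 zmax 0.10741821837773119
    0.07 16 [0.5113 0.0652 0.0753] [0.5064 0.0621 0.0705] [0.5171 0.0668 0.0793]
    0.08 18 [0.5131 0.0655 0.0846] [0.5081 0.0632 0.0803] [0.5182 0.0667 0.0898]
    0.09 20 [0.5149 0.0653 0.0948] [0.5098 0.0635 0.09  ] [0.5201 0.0668 0.0998]
    0.0995 71 [0.5166 0.0623 0.1036] [0.5119 0.0569 0.0998] [0.5209 0.0666 0.1074]
    0.102 62 [0.5166 0.062  0.1039] [0.5119 0.0571 0.1021] [0.5209 0.0661 0.1074]
rod [165.83846154 155.89230769] [158 152  17   9 130] 130 zmax 0.10618347300893238
    0.07 20 [0.5078 0.2478 0.0755] [0.5029 0.2463 0.0703] [0.5131 0.2509 0.0798]
    0.08 18 [0.5095 0.248  0.085 ] [0.5045 0.2466 0.0809] [0.5145 0.251  0.0877]
    0.09 21 [0.5116 0.2478 0.0948] [0.5065 0.2464 0.0902] [0.5166 0.2505 0.0994]
    0.0995 71 [0.5131 0.251  0.1038] [0.5079 0.2467 0.1002] [0.5173 0.2566 0.1062]
    0.102 64 [0.5133 0.2514 0.1041] [0.5085 0.2472 0.1023] [0.5173 0.2566 0.1062]
```

View pics/rods.png

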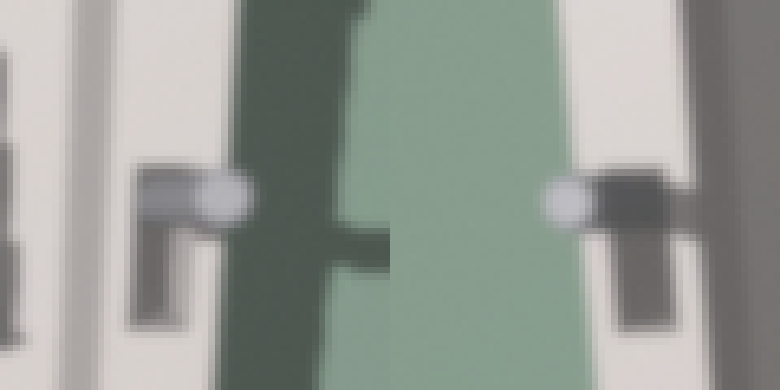

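Emit:
arm_command:
  steps:
    - [0,0.042,0,0,0,0.018]
    - [0,0.042,0,0,0,0]
    - [0,0.042,0,0,0,0]
    - [0,0.042,0,0,0,0]
    - [0,0.042,0,0,0,0]

```text
clock: 3.2
ee_pos: [0.4921, -0.0598, 0.2869]
orientation: [3.141, -0.0, -0.021]
wrist_force: [1.0, 0.6, -0.9]
finger_gap: 0.998
gripper_force: 0.0
```

Emit:
arm_command:
  steps:
    - [0,0.042,0,0,0,0]
    - [0,0.042,0,0,0,0]
    - [0,0.042,0,0,0,0]
    - [0,0,0.04,0,0,0]
    - [0,0,0.04,0,0,0]

```text
clock: 3.7
ee_pos: [0.4898, -0.186, 0.2065]
orientation: [3.14, -0.003, -0.024]
wrist_force: [0.2, -0.3, 0.5]
finger_gap: 1.003
gripper_force: 0.0
```

Emit:
arm_command:
  steps:
    - [0,0,0.04,0,0,0]
    - [0,0,0.03,0,0,0]
    - [0,0,0,0,0,0]

```text
clock: 4.0
ee_pos: [0.4872, -0.1828, 0.1331]
orientation: [-3.138, 0.008, -0.021]
wrist_force: [0.2, 0.0, 0.3]
finger_gap: 1.0
gripper_force: 0.0
```

Emit:
arm_command:
  steps:
    - [0.012,-0.001,0,0,0,-0.003]
    - [0,0,0.02,0,0,0]
    - [0,0,0.02,0,0,0]
    - [0,0,0,0,0,0]
    - [0,0,0,0,0,0]

```text
clock: 4.5
ee_pos: [0.5028, -0.1828, 0.0983]
orientation: [3.141, -0.001, -0.017]
wrist_force: [-0.3, -1.0, 0.7]
finger_gap: 1.001
gripper_force: 0.0
```

Emit:
arm_command:
  steps:
    - [0,0,0,0,0,0]
    - [0,0,0,0,0,0]

```text
clock: 4.7
ee_pos: [0.5031, -0.1823, 0.0982]
orientation: [3.14, -0.002, -0.016]
wrist_force: [0.4, 0.5, 0.6]
finger_gap: 1.0
gripper_force: 0.0
```

Emit:
arm_command:
  steps:
    - [0,0,0,0,0,0]

```text
clock: 4.8
ee_pos: [0.5028, -0.182, 0.0976]
orientation: [3.141, -0.001, -0.016]
wrist_force: [-0.8, 0.1, -0.1]
finger_gap: 1.0
gripper_force: 0.0
```

Emit:
arm_command:
  steps:
    - [-0.003,0,0.015,0,0,0]
    - [0,0,0.02,0,0,0]
    - [0,0,0.021,0,0,0]
    - [0,0,0,0,0,0]
    - [0,0,0,0,0,0]

```text
clock: 5.3
ee_pos: [0.4996, -0.1817, 0.0411]
orientation: [-3.142, 0.0, -0.016]
wrist_force: [0.9, -0.2, 1.5]
finger_gap: 1.002
gripper_force: 0.0
```

Emit:
arm_command:
  steps:
    - [0,0,0,0,0,0]
    - [0,0,0,0,0,0]
    - [0,0,0,0,0,0]
    - [0,0,0,0,0,0]
    - [0,0,0,0,0,0]
  fingers: -1

```text
clock: 5.8
ee_pos: [0.4995, -0.1818, 0.041]
orientation: [3.141, -0.0, -0.016]
wrist_force: [-0.4, -0.0, 0.4]
finger_gap: 0.617
gripper_force: 0.0
```

Fingers are still closing, slowly.

Emit:
arm_command:
  steps:
    - [0,0,0,0,0,0]
    - [0,0,0,0,0,0]
    - [0,0,0,0,0,0]
    - [0,0,0,0,0,0]
    - [0,0,0,0,0,0]

```text
clock: 6.3
ee_pos: [0.4994, -0.1817, 0.0407]
orientation: [3.141, -0.0, -0.016]
wrist_force: [-0.2, -0.3, -0.0]
finger_gap: 0.182
gripper_force: 0.0
```

Emit:
arm_command:
  steps:
    - [0,0,0,0,0,0]
    - [0,0,0,0,0,0]
    - [0,0,0,0,0,0]

```text
clock: 6.6
ee_pos: [0.4994, -0.1817, 0.0407]
orientation: [3.141, 0.0, -0.016]
wrist_force: [0.4, -0.4, -0.8]
finger_gap: 0.149
gripper_force: 30.0
```

Emit:
arm_command:
  steps:
    - [0,0,-0.01,0,0,0]
    - [0,0,-0.03,0,0,0]
    - [0,0,-0.035,0,0,0]
    - [0,0,-0.035,0,0,0]
    - [0,0,-0.04,0,0,-0.035]

```text
clock: 7.1
ee_pos: [0.4986, -0.1813, 0.1919]
orientation: [-3.141, 0.002, 0.019]
wrist_force: [1.3, -0.5, -3.4]
finger_gap: 0.151
gripper_force: 30.0
```

Emit:
arm_command:
  steps:
    - [0.002,-0.03,0,0,0,0]
    - [0.002,-0.04,0,0,0,0]
    - [0.003,-0.04,0,0,0,0]
    - [0.003,-0.04,0,0,0,0]
    - [0.003,-0.04,0,0,0,0]

```text
clock: 7.6
ee_pos: [0.5083, 0.0101, 0.1911]
orientation: [3.142, 0.0, 0.018]
wrist_force: [0.0, -0.2, -3.0]
finger_gap: 0.154
gripper_force: 30.0
```

Emit:
arm_command:
  steps:
    - [0.003,-0.04,0,0,0,0]
    - [0.003,-0.04,0,0,0,0]
    - [0.003,-0.04,0,0,0,0]
    - [0,-0.028,0,0,0,0]
    - [0,0,0,0,0,0]

```text
clock: 8.1
ee_pos: [0.5142, 0.16, 0.1908]
orientation: [-3.141, 0.001, 0.023]
wrist_force: [-0.4, -0.7, -3.3]
finger_gap: 0.155
gripper_force: 30.0
```

Emit:
arm_command:
  steps:
    - [0,0,0,0,0,0]
    - [0,0,0,0,0,0]
    - [0,0,0,0,0,0]
    - [0,0,0,0,0,0]

```text
clock: 8.5
ee_pos: [0.5152, 0.1557, 0.1908]
orientation: [3.141, 0.0, 0.017]
wrist_force: [0.2, 0.1, -2.9]
finger_gap: 0.153
gripper_force: 30.0
```

```bash
cat > meas.py <<'E'
from h import *
s=arm.get_state(); tz=s['ee_pos'][2]-.041
print(s['ee_pos'].round(4),s['orientation'].round(4),s['clock'],s['wrist_force'].round(2),'tier z~',tz)
x,y=s['ee_pos'][:2]
for n in('wrist','top','scene'):
    im,d,c,T=grab(n); P=cloud(d,c,T); np.savez(n+'_t.npz',im=im,d=d,T=T)
    if n=='wrist': cv2.imwrite('pics/w3.png',im[...,::-1])
    for a,b in((.006,.014),(.026,.034)):
        m=(d>0)&(P[...,2]>tz+a)&(P[...,2]<tz+b)&(abs(P[...,0]-x)<.075)&(abs(P[...,1]-y)<.13)&(im.min(-1)>70)
        m=cv2.morphologyEx(m.astype(np.uint8),cv2.MORPH_OPEN,np.ones((2,2)))>0
        if m.sum()>20: print(n,a,m.sum(),[np.round(v,2) for v in cv2.minAreaRect((P[m][:,:2]*1000).astype(np.float32))],np.median(P[m][:,2]).round(4))
E
python3 meas.py
```

```text
[0.5152 0.1557 0.1908] [3.1414 0.     0.0173] 8.5 [ 0.15  0.13 -2.86] tier z~ 0.1497749017721248
wrist 0.006 30406 [array([502.54, 123.28]), array([387.72, 165.87]), np.float64(78.83)] 0.1609
wrist 0.026 4487 [array([528.48, 107.71]), array([269.92, 108.87]), np.float64(79.12)] 0.1805
top 0.006 1718 [array([483.21, 167.67]), array([166.34, 282.41]), np.float64(15.3)] 0.1595
top 0.026 153 [array([517.09, 181.51]), array([107.93, 215.07]), np.float64(1.15)] 0.1768
scene 0.006 2219 [array([573.63,  15.94]), array([175.93, 759.55]), np.float64(20.8)] 0.1607
scene 0.026 473 [array([603.96, -54.53]), array([158.97, 609.04]), np.float64(21.77)] 0.1777
```

View pics/w3.png

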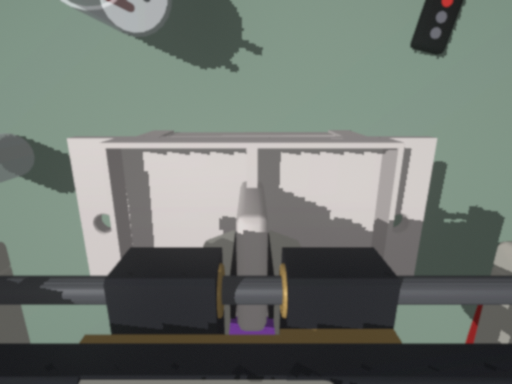

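The wrist view shows the held tier with its holes at about (103,222) and (395,222). I'll locate it more precisely.

```bash
cat > hold.py <<'E'
from h import *
def held(verbose=1):
    s=arm.get_state(); tz=s['ee_pos'][2]-.041; x,y=s['ee_pos'][:2]
    im,d,c,T=grab('wrist'); P=cloud(d,c,T)
    m=(d>0)&(P[...,2]>tz+.006)&(P[...,2]<tz+.0145)&(abs(P[...,0]-x)<.075)&(abs(P[...,1]-y)<.13)&(im.min(-1)>70)
    k,l,st,ce=cv2.connectedComponentsWithStats(m.astype(np.uint8))
    m=np.isin(l,[i for i in range(1,k) if st[i,4]>200])
    q=P[m]; yaw=s['orientation'][2]; u=np.array([np.cos(yaw),np.sin(yaw)]);v=np.array([-u[1],u[0]])
    pu=(q[:,:2]-[x,y])@u; pv=(q[:,:2]-[x,y])@v
    print('tcp',s['ee_pos'].round(4),s['orientation'].round(4),'F',s['wrist_force'].round(1),'t',s['clock'])
    print('front edge u',np.percentile(pu,99.8),'ends v',np.percentile(pv,[.2,99.8]),'plate z',[np.median(q[(pv>a)&(pv<b),2]).round(4) for a,b in((-.11,-.085),(.085,.11))])
    # front edge yaw: per-v-bin max of u
    b=np.arange(-.1,.101,.01); e=[(t,pu[abs(pv-t)<.005].max()) for t in b if (abs(pv-t)<.005).sum()>5]
    print('edge slope',np.polyfit(*np.array(e).T,1)); return im,d,c,T,P,m,tz
if __name__=='__main__':
    im,d,c,T,P,m,tz=held()
    for cx,cy in((103,222),(395,222)):
        w=np.zeros(d.shape,bool); w[cy-16:cy+17,cx-16:cx+17]=1
        h=w&~m&(P[...,2]<tz+.006)|(w&(d==0))
        k,l,st,ce=cv2.connectedComponentsWithStats(h.astype(np.uint8)); print([(ce[i].round(1),st[i,4]) for i in range(1,k)])
        print(np.round(im[cy-12:cy+13:2,cx-14:cx+16:2].mean(-1)).astype(int))
    cv2.imwrite('pics/h.png',im[...,::-1])
E
python3 hold.py
```

```text
tcp [0.5152 0.1561 0.1907] [ 3.1415 -0.      0.0179] F [ 0.7 -0.  -3. ] t 8.65
front edge u 0.055603731381158004 ends v [-0.1099556   0.10957319] plate z [np.float64(0.1606), np.float64(0.1608)]
edge slope [0.00065466 0.05563116]
[(array([ 93., 215.]), np.int32(1)), (array([104.6, 221.2]), np.int32(157)), (array([ 90., 219.]), np.int32(1)), (array([119., 218.]), np.int32(1)), (array([105., 238.]), np.int32(1))]
[[207 206 206 206 206 206 206 206 206 207 207 206 182 110 100]
 [206 207 206 207 205 203 197 197 202 205 206 207 190 118 101]
 [206 207 206 202 182 161 145 153 163 175 197 206 193 126 100]
 [207 206 203 174 130 110 117 140 143 146 176 205 198 135 101]
 [206 205 185 131 105 100 116 139 141 142 167 205 204 147 102]
 [206 205 167 114 101  99 110 136 142 142 161 202 205 159 105]
 [206 204 157 112 101 101 104 123 139 141 154 197 205 167 105]
 [206 204 166 120 102 101 101 106 126 139 149 193 206 182 111]
 [206 206 187 138 110 102 102 102 106 119 136 188 206 188 115]
 [205 206 201 166 131 107 103 103 104 105 113 174 204 192 124]
 [205 205 202 194 165 141 119 109 112 119 132 175 204 1
[... 295 characters left out ...]
5 205]
 [164 165 164 165 188 205 197 134  96  92 111 161 186 201 205]
 [164 164 164 166 191 205 189 108  81  80  87 126 148 184 202]
 [158 163 164 167 194 203 184 100  79  79  84 100 107 141 178]
 [120 143 158 168 183 153 134  86  79  79  87  99  99 103 114]
 [101 105 121 150 166 118  99  80  79  83  96  99 100 101 105]
 [100 100 100 107 116 111  94  80  83  94 101 100  99 101 106]
 [100 100 100 103 111 110  95  90  98 101 101 100 101 103 108]
 [100 100  99 105 111 110 103 102 103 102 101 102 102 107 109]
 [100  99  99 107 110 109 104 102 102 103 102 104 107 109 110]
 [ 99  99 100 107 111 109 107 106 106 106 107 109 109 109 110]
 [ 99  98 100 107 110 111 109 110 109 110 109 110 109 110 110]]
```

The tier sits in the grip as intended: its centre is 0.4 mm from the TCP in x and the yaw matches. I'll trim, then descend to just above the tips.

Emit:
arm_command:
  steps:
    - [-0.001,-0.001,0.015,0,0,-0.002]
    - [0,0,0.015,0,0,0]
    - [0,0,0.01,0,0,0]
    - [0,0,0,0,0,0]
    - [0,0,0,0,0,0]

```text
clock: 9.2
ee_pos: [0.5143, 0.1576, 0.1509]
orientation: [3.142, -0.0, 0.021]
wrist_force: [0.7, 0.0, -2.5]
finger_gap: 0.148
gripper_force: 30.0
```

Emit:
arm_command:
  steps:
    - [0,0,0,0,0,0]
    - [0,0,0,0,0,0]

```text
clock: 9.4
ee_pos: [0.5145, 0.1577, 0.1514]
orientation: [-3.142, -0.001, 0.021]
wrist_force: [-0.1, -0.5, -2.8]
finger_gap: 0.154
gripper_force: 30.0
```

Run:
```python
from hold import *
im,d,c,T,P,m,tz=held()
o=np.hstack([cv2.resize(im[190:260,60:150],None,fx=4,fy=4),cv2.resize(im[190:260,350:440],None,fx=4,fy=4)])
cv2.imwrite('pics/h2.png',o[...,::-1])
```

```text
tcp [0.5145 0.1577 0.1514] [-3.1415e+00 -1.4000e-03  2.0800e-02] F [-0.1 -0.5 -2.8] t 9.4
front edge u 0.055644596074960175 ends v [-0.10998199  0.1094932 ] plate z [np.float64(0.1213), np.float64(0.1215)]
edge slope [0.00087261 0.05567908]
```

View pics/h2.png

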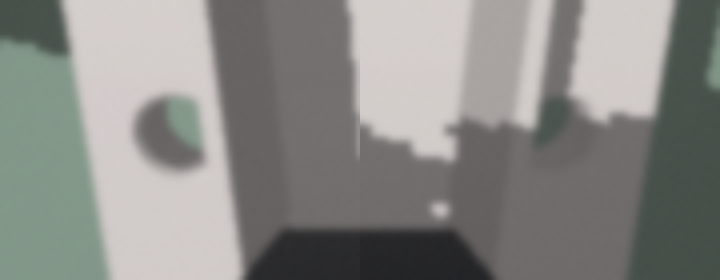

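The crop shows only table through the holes, because the tips are hidden at this slant. I'll correct y by 1 mm and descend slowly, watching the force.

Emit:
arm_command:
  steps:
    - [0,0.001,0.002,0,0,0.001]
    - [0,0,0.002,0,0,0]
    - [0,0,0.002,0,0,0]
    - [0,0,0.001,0,0,0]
    - [0,0,0,0,0,0]

```text
clock: 9.95
ee_pos: [0.5139, 0.1566, 0.1435]
orientation: [3.141, 0.0, 0.02]
wrist_force: [0.7, 0.7, -3.6]
finger_gap: 0.147
gripper_force: 30.0
```

Emit:
arm_command:
  steps:
    - [0,0,0.001,0,0,0]
    - [0,0,0.001,0,0,0]
    - [0,0,0,0,0,0]

```text
clock: 10.25
ee_pos: [0.514, 0.1566, 0.1415]
orientation: [3.141, 0.0, 0.02]
wrist_force: [0.2, 0.1, -3.0]
finger_gap: 0.151
gripper_force: 30.0
```

Emit:
arm_command:
  steps:
    - [0,0,0.001,0,0,0]
    - [0,0,0.001,0,0,0]
    - [0,0,0,0,0,0]

```text
clock: 10.55
ee_pos: [0.514, 0.1566, 0.1395]
orientation: [3.141, 0.0, 0.02]
wrist_force: [0.1, 0.1, -2.8]
finger_gap: 0.15
gripper_force: 30.0
```

No force with the underside 5 mm below the tips, so it has threaded. I'll continue down, following the lean.

Emit:
arm_command:
  steps:
    - [0,0,0.002,0,0,0]
    - [-0.001,0,0.002,0,0,0]
    - [0,0,0.002,0,0,0]
    - [0,0,0,0,0,0]

```text
clock: 10.95
ee_pos: [0.5128, 0.1566, 0.1333]
orientation: [3.141, 0.001, 0.02]
wrist_force: [-1.0, -0.2, -3.2]
finger_gap: 0.149
gripper_force: 30.0
```

Run:
```python
from hold import *
im,d,c,T,P,m,tz=held()
o=np.hstack([cv2.resize(im[190:260,60:150],None,fx=4,fy=4),cv2.resize(im[190:260,350:440],None,fx=4,fy=4)])
cv2.imwrite('pics/h3.png',o[...,::-1])
```

```text
tcp [0.5128 0.1566 0.1333] [3.1414e+00 7.0000e-04 1.9800e-02] F [-1.  -0.2 -3.2] t 10.95
front edge u 0.0555693988452889 ends v [-0.10990165  0.10953158] plate z [np.float64(0.1033), np.float64(0.1034)]
edge slope [0.00066107 0.05562085]
```

View pics/h3.png

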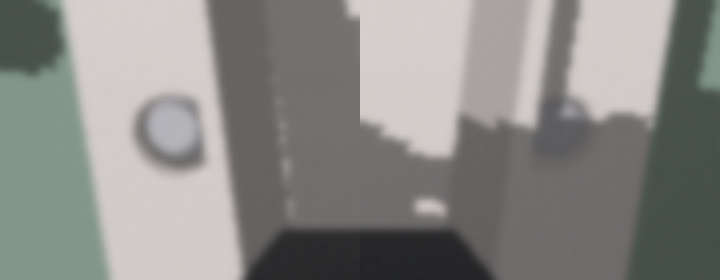

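Both steel tips show inside the holes at (170,125) and (560,125). Now I bring the tier to the middle to straighten the riser while easing it down.

Emit:
arm_command:
  steps:
    - [-0.001,0,0.002,0,0,0]
    - [-0.001,0,0.002,0,0,0]
    - [-0.0015,0,0.001,0,0,0]
    - [-0.0015,0,0.001,0,0,0]
    - [0,0,0,0,0,0]

```text
clock: 11.5
ee_pos: [0.5094, 0.1566, 0.1284]
orientation: [-3.141, -0.004, 0.02]
wrist_force: [5.6, 0.1, -1.0]
finger_gap: 0.153
gripper_force: 30.0
```

Emit:
arm_command:
  steps:
    - [-0.0015,0,0.001,0,0,0]
    - [-0.0015,0,0.001,0,0,0]
    - [-0.0015,0,0.001,0,0,0]
    - [-0.0015,0,0.001,0,0,0]
    - [0,0,0,0,0,0]

```text
clock: 12.0
ee_pos: [0.5032, 0.1565, 0.1243]
orientation: [-3.141, -0.003, 0.02]
wrist_force: [4.1, 0.8, -2.1]
finger_gap: 0.151
gripper_force: 30.0
```

Emit:
arm_command:
  steps:
    - [-0.0015,0,0.001,0,0,0]
    - [-0.0015,0,0.001,0,0,0]
    - [0,0,0.001,0,0,0]
    - [0,0,0,0,0,0]
    - [0,0,0,0,0,0]

```text
clock: 12.5
ee_pos: [0.5001, 0.1564, 0.1212]
orientation: [-3.141, -0.002, 0.02]
wrist_force: [4.7, 0.5, -1.1]
finger_gap: 0.148
gripper_force: 30.0
```

Emit:
arm_command:
  steps:
    - [-0.001,0,0.002,0,0,0]
    - [-0.001,0,0.003,0,0,0]
    - [0,0,0.003,0,0,0]
    - [0,0,0.003,0,0,0]
    - [0,0,0,0,0,0]

```text
clock: 13.0
ee_pos: [0.4981, 0.1564, 0.1098]
orientation: [-3.141, -0.002, 0.02]
wrist_force: [5.7, 1.1, -3.3]
finger_gap: 0.149
gripper_force: 30.0
```

```bash
python3 hold.py | head -3
python3 - <<'E'
from h import *
im,d,c,T=grab('wrist');P=cloud(d,c,T)
# back lip not visible; front lips (+x)
m=(d>0)&(P[...,2]>.0635)&(P[...,2]<.068)&(P[...,0]>.553)&(P[...,0]<.57)&(abs(P[...,1]-.156)<.12)
print(m.sum()); 
for s in(-1,1):
    q=P[m&((P[...,1]-.156)*s>.07)]
    if len(q): print(s,len(q),q.mean(0).round(4),q.min(0).round(4),q.max(0).round(4))
E
```

```text
tcp [0.4981 0.1564 0.1098] [-3.1414e+00 -2.2000e-03  1.9700e-02] F [ 5.7  1.1 -3.3] t 13.0
front edge u 0.05582196874600835 ends v [-0.10989655  0.10954352] plate z [np.float64(0.0799), np.float64(0.0801)]
edge slope [0.00137435 0.05583377]
534
-1 280 [0.5595 0.0626 0.0656] [0.5572 0.0508 0.0635] [0.5619 0.0739 0.0676]
1 254 [0.5562 0.2519 0.0656] [0.5541 0.2409 0.0636] [0.5583 0.2634 0.0674]
```

Emit:
arm_command:
  steps:
    - [0,0,0.002,0,0,0]
    - [0,0,0.002,0,0,0]
    - [0,0,0.002,0,0,0]
    - [0,0,0.001,0,0,0]
    - [0,0,0,0,0,0]

```text
clock: 13.6
ee_pos: [0.4978, 0.1563, 0.1028]
orientation: [-3.141, -0.002, 0.02]
wrist_force: [5.3, 0.9, -2.1]
finger_gap: 0.152
gripper_force: 30.0
```

Emit:
arm_command:
  steps:
    - [0,0,0.0005,0,0,0]
    - [0,0,0.0005,0,0,0]
    - [0,0,0,0,0,0]

```text
clock: 13.9
ee_pos: [0.4978, 0.1564, 0.1019]
orientation: [-3.141, -0.002, 0.02]
wrist_force: [6.3, 0.8, -1.1]
finger_gap: 0.151
gripper_force: 30.0
```

Emit:
arm_command:
  steps:
    - [0,0,0.0005,0,0,0]
    - [0,0,0,0,0,0]

```text
clock: 14.1
ee_pos: [0.4978, 0.1563, 0.1015]
orientation: [-3.141, -0.002, 0.02]
wrist_force: [4.9, 0.0, -1.6]
finger_gap: 0.149
gripper_force: 30.0
```

Emit:
arm_command:
  steps:
    - [0,0,0.0005,0,0,0]
    - [0,0,0,0,0,0]

```text
clock: 14.3
ee_pos: [0.4977, 0.1564, 0.1009]
orientation: [-3.141, -0.002, 0.02]
wrist_force: [5.0, 0.4, -0.5]
finger_gap: 0.15
gripper_force: 30.0
```

Emit:
arm_command:
  steps:
    - [0,0,0.0005,0,0,0]
    - [0,0,0,0,0,0]

```text
clock: 14.5
ee_pos: [0.4978, 0.1564, 0.1008]
orientation: [-3.141, -0.002, 0.02]
wrist_force: [5.9, 0.5, 2.8]
finger_gap: 0.151
gripper_force: 30.0
```

Contact (+2.8 N): it is seated. I'll release gently and check before backing off.

Emit:
arm_command:
  steps:
    - [0,0,0,0,0,0]
    - [0,0,0,0,0,0]
    - [0,0,0,0,0,0]
    - [0,0,0,0,0,0]
    - [0,0,0,0,0,0]
  fingers: 0.1

```text
clock: 15.0
ee_pos: [0.4967, 0.1563, 0.1]
orientation: [3.141, 0.001, 0.02]
wrist_force: [-0.3, 0.4, 0.0]
finger_gap: 0.529
gripper_force: 0.0
```

Emit:
arm_command:
  steps:
    - [0,0,0,0,0,0]
    - [0,0,-0.02,0,0,0]
    - [0,0,-0.03,0,0,0]
    - [0,0,-0.04,0,0,0]
    - [0,0,-0.04,0,0,0]

```text
clock: 15.5
ee_pos: [0.4965, 0.1562, 0.2313]
orientation: [3.141, 0.001, 0.02]
wrist_force: [1.8, -0.1, 0.1]
finger_gap: 0.549
gripper_force: 0.0
```

Emit:
arm_command:
  steps:
    - [0,0,-0.04,0,0,0]
    - [0,0,-0.02,0,0,0]
    - [0,0,0,0,0,0]
    - [0,0,0,0,0,0]

```text
clock: 15.9
ee_pos: [0.4968, 0.1562, 0.2896]
orientation: [3.141, 0.001, 0.02]
wrist_force: [-0.3, 0.2, -0.9]
finger_gap: 0.55
gripper_force: 0.0
```

Run:
```python
from h import *
s=arm.get_state(); print(s['ee_pos'],s['orientation'],s['clock'])
im,d,c,T=grab('wrist');P=cloud(d,c,T)
np.savez('w4.npz',im=im,d=d,T=T,**{k:c[k] for k in('fx','fy','cx','cy')}); cv2.imwrite('pics/w4.png',im[...,::-1])
B=(d>0)&(abs(P[...,0]-.498)<.08)&(abs(P[...,1]-.156)<.13)
for lo,hi in((.067,.0735),(.0675,.076),(.086,.093),(.13,.14),(.0635,.0675)):
    m=B&(P[...,2]>lo)&(P[...,2]<hi)&(im.min(-1)>60)
    print(lo,m.sum(),[np.round(v,2) for v in cv2.minAreaRect((P[m][:,:2]*1000).astype(np.float32))],np.median(P[m][:,2]).round(4))
m=B&(P[...,2]>.065)&(P[...,2]<.076)
for s in(-1,1):
    q=P[m&((P[...,1]-.156)*s>.085)&(abs(P[...,0]-.498)<.05)]; q=q[abs(q[:,0]-.498)>.012]; print('plate',s,np.median(q[q[:,0]>.5][:,2]).round(4),np.median(q[q[:,0]<.5][:,2]).round(4))
for n in('top','wrist'):
    if n=='top': im,d,c,T=grab('top');P=cloud(d,c,T)
    hsv=cv2.cvtColor(im,cv2.COLOR_RGB2HSV)
    m=(hsv[...,2]<70)&(P[...,0]>.53)&(P[...,0]<.66)&(P[...,1]>-.08)&(P[...,1]<.06)&(P[...,2]>.004)&(P[...,2]<.03)
    k,l,st,ce=cv2.connectedComponentsWithStats(m.astype(np.uint8))
    if k>1:
        i=1+st[1:,4].argmax(); q=P[l==i]; q=q[q[:,2]>.009]; print(n,st[i],[np.round(v,1) for v in cv2.minAreaRect((q[:,:2]*1000).astype(np.float32))],np.median(q[:,2]))
```

```text
[0.49675575 0.15622949 0.28959671] [3.14144788e+00 5.68051888e-04 1.97754674e-02] 15.9
0.067 13162 [array([498.35, 156.31]), array([123.16, 220.62]), np.float64(1.08)] 0.0707
0.0675 13416 [array([499.33, 156.35]), array([121.68, 220.53]), np.float64(1.23)] 0.0708
0.086 1751 [array([498.5, 155.4]), array([109.98, 192.3 ]), np.float64(1.07)] 0.0906
0.13 774 [array([499.07, 156.22]), array([58.93, 13.72]), np.float64(1.17)] 0.1352
0.0635 272 [array([497.86, 156.58]), array([124.23, 211.38]), np.float64(1.04)] 0.0658
plate -1 0.0706 0.0706
plate 1 0.0709 0.0708
top [263 138  15   9  88] [array([651.3, -16.7]), array([31.5, 18. ]), np.float64(84.3)] 0.012068256961026091
wrist [263 138  15   9  88] [array([651.3, -16.7]), array([31.5, 18. ]), np.float64(84.3)] 0.012068256961026091
```

View pics/w4.png

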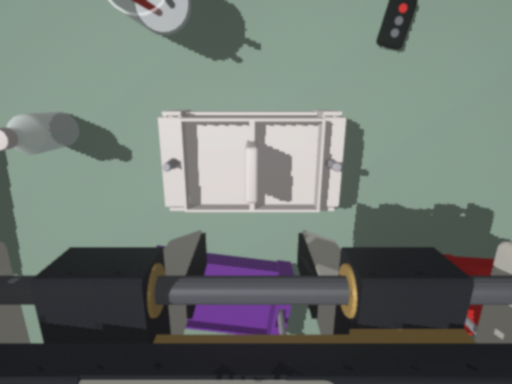

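The wrist view shows the tier seated between the lips with the rods through both holes at (168,165) and (334,165), plate level at 70.7 mm and within 1 mm of centre. The fob is at (397,18). I move over it.

Emit:
arm_command:
  steps:
    - [0.025,0.035,0,0,0,0]
    - [0.03,0.035,0,0,0,0]
    - [0.03,0.035,0,0,0,0]
    - [0.03,0.035,0,0,0,0]
    - [0.025,0.035,0,0,0,0]
  fingers: 0.3

```text
clock: 16.5
ee_pos: [0.6412, -0.0174, 0.288]
orientation: [-3.141, 0.003, 0.02]
wrist_force: [1.3, 0.5, 0.6]
finger_gap: 0.652
gripper_force: 0.0
```

Emit:
arm_command:
  steps:
    - [0,0,0.03,0,0,0]
    - [0,0,0.03,0,0,0]
    - [0,0,0,0,0,0]
    - [0,0,0,0,0,0]

```text
clock: 16.9
ee_pos: [0.6401, -0.0158, 0.2294]
orientation: [-3.141, 0.002, 0.02]
wrist_force: [-0.3, -0.4, 0.7]
finger_gap: 0.649
gripper_force: 0.0
```

Run:
```python
from h import *
s=arm.get_state(); print(s['ee_pos'],s['orientation'],s['clock'])
im,d,c,T=grab('wrist');P=cloud(d,c,T)
m=(d>0)&(P[...,0]>.6)&(P[...,0]<.74)&(abs(P[...,1]+.017)<.05)&(P[...,2]>.009)&(P[...,2]<.02)
k,l,st,ce=cv2.connectedComponentsWithStats(m.astype(np.uint8))
for i in range(1,k):
    if st[i,4]>30:
        q=P[l==i]; print(st[i],[np.round(v,1) for v in cv2.minAreaRect((q[:,:2]*1000).astype(np.float32))],np.median(q[:,2]),im[l==i].mean(0))
```

```text
[ 0.64014895 -0.0157563   0.22941415] [-3.14122011e+00  2.48241559e-03  1.98942794e-02] 16.9
[ 239  113   37   53 1390] [array([670.1, -21.4]), array([33.9, 59.9]), np.float64(77.9)] 0.013467781309189408 [61.80791367 59.14316547 57.35899281]
```

Run:
```python
from h import *
im,d,c,T=grab('wrist');P=cloud(d,c,T)
a=-.211;u=np.array([np.cos(a),np.sin(a)]);v=np.array([-u[1],u[0]])
q=P[...,:2]-[.6701,-.0214]; pu=q@u;pv=q@v
m=(d>0)&(pu>.024)&(pu<.06)&(abs(pv)<.02)
bg=np.array([np.median(im[m&(pu>.05)],0)]); 
df=abs(im.astype(int)-bg).sum(-1)
for t in np.arange(.026,.056,.002):
    k=m&(abs(pu-t)<.001); print(round(t,3),k.sum(),'zmax',P[k][:,2].max().round(4),'diff',df[k].max())
```

```text
0.026 58 zmax 0.0156 diff 315.0
0.028 63 zmax 0.0145 diff 311.0
0.03 64 zmax 0.0112 diff 276.0
0.032 58 zmax 0.0085 diff 125.0
0.034 59 zmax 0.0094 diff 116.0
0.036 58 zmax 0.0091 diff 151.0
0.038 57 zmax 0.0093 diff 138.0
0.04 60 zmax 0.0093 diff 108.0
0.042 56 zmax 0.0057 diff 66.0
0.044 60 zmax 0.003 diff 5.0
0.046 60 zmax 0.0023 diff 3.0
0.048 61 zmax 0.0023 diff 3.0
0.05 57 zmax 0.0018 diff 2.0
0.052 61 zmax 0.0026 diff 2.0
0.054 62 zmax 0.0021 diff 3.0
```

Emit:
arm_command:
  steps:
    - [0.03,0.006,0,0,0,0]
    - [0,0,0,0,0,0.115]
    - [0,0,0,0,0,0.115]
    - [0,0,0.03,0,0,0]
    - [0,0,0.03,0,0,0]

```text
clock: 17.5
ee_pos: [0.6721, -0.0211, 0.1727]
orientation: [-3.141, -0.006, -0.21]
wrist_force: [-0.1, 0.3, -1.0]
finger_gap: 0.65
gripper_force: 0.0
```

Emit:
arm_command:
  steps:
    - [0,0,0.04,0,0,0]
    - [0,0,0.04,0,0,0]
    - [0,0,0.03,0,0,0]
    - [0,0,0,0,0,0]
    - [0,0,0,0,0,0]

```text
clock: 18.0
ee_pos: [0.6717, -0.0212, 0.0621]
orientation: [-3.142, -0.002, -0.21]
wrist_force: [-0.1, -0.4, 0.6]
finger_gap: 0.65
gripper_force: 0.0
```

Emit:
arm_command:
  steps:
    - [-0.001,0,0.03,0,0,0]
    - [0,0,0.02,0,0,0]
    - [0,0,0.007,0,0,0]
    - [0,0,0,0,0,0]
    - [0,0,0,0,0,0]
  fingers: -1

```text
clock: 18.5
ee_pos: [0.6712, -0.0213, 0.0055]
orientation: [-3.141, -0.004, -0.21]
wrist_force: [0.2, 0.8, -0.0]
finger_gap: 0.372
gripper_force: 30.0
```

Emit:
arm_command:
  steps:
    - [0,0,0,0,0,0]
    - [0,0,0,0,0,0]
    - [0,0,0,0,0,0]

```text
clock: 18.8
ee_pos: [0.6702, -0.0212, 0.0043]
orientation: [-3.142, -0.002, -0.21]
wrist_force: [-0.7, -0.5, 3.9]
finger_gap: 0.366
gripper_force: 30.0
```

Emit:
arm_command:
  steps:
    - [0,0,-0.02,0,0,0]
    - [0,0,-0.045,0,0,0]
    - [0,0,-0.045,0,0,0]
    - [0,0,-0.045,0,0,0]
    - [0,0,-0.045,0,0,0]

```text
clock: 19.3
ee_pos: [0.6693, -0.0211, 0.2053]
orientation: [3.142, -0.0, -0.21]
wrist_force: [1.3, -0.5, -0.3]
finger_gap: 0.367
gripper_force: 30.0
```

Emit:
arm_command:
  steps:
    - [-0.039,-0.0185,0,0,0,0]
    - [-0.039,-0.0185,0,0,0,0]
    - [-0.039,-0.0185,0,0,0,0]
    - [-0.039,-0.0185,0,0,0,0]
    - [-0.039,-0.0185,0,0,0,0]

```text
clock: 19.8
ee_pos: [0.4966, 0.1109, 0.2034]
orientation: [-3.141, -0.0, -0.211]
wrist_force: [0.7, 0.3, -0.7]
finger_gap: 0.364
gripper_force: 30.0
```

Emit:
arm_command:
  steps:
    - [0,0,0,0,0,-0.14]
    - [0,0,0,0,0,-0.14]
    - [0,0,0,0,0,-0.14]
    - [0,0,0,0,0,-0.14]
    - [0,0,0,0,0,-0.14]

```text
clock: 20.3
ee_pos: [0.4981, 0.1101, 0.2035]
orientation: [3.141, -0.0, 0.496]
wrist_force: [0.4, -0.4, -0.6]
finger_gap: 0.364
gripper_force: 30.0
```

Emit:
arm_command:
  steps:
    - [0,0,0,0,0,-0.14]
    - [0,0,0,0,0,-0.14]
    - [0,0,0,0,0,-0.14]
    - [0,0,0,0,0,-0.14]
    - [0,0,0,0,0,-0.14]

```text
clock: 20.8
ee_pos: [0.4982, 0.11, 0.2035]
orientation: [3.141, -0.0, 1.196]
wrist_force: [-0.8, -0.6, -0.3]
finger_gap: 0.368
gripper_force: 30.0
```

Emit:
arm_command:
  steps:
    - [0,0,0,0,0,-0.14]
    - [0,0,0,0,0,-0.14]
    - [0,0,0,0,0,-0.12]
    - [0,0,0,0,0,0]
    - [0,0,0,0,0,0]

```text
clock: 21.3
ee_pos: [0.4982, 0.1101, 0.2034]
orientation: [3.141, 0.0, 1.587]
wrist_force: [-0.0, 0.0, 0.4]
finger_gap: 0.369
gripper_force: 30.0
```

Run:
```python
from h import *
s=arm.get_state(); print(s['ee_pos'],s['orientation'],s['clock'],s['qpos'].round(2),s['finger_gap'])
im,d,c,T=grab('wrist');P=cloud(d,c,T); tz=s['ee_pos'][2]; 
q=P[...,:2]-s['ee_pos'][:2]
m=(d>0)&(abs(q)<.06).all(-1)&(P[...,2]>tz-.015)&(P[...,2]<tz+.02)&(im.max(-1)<75)
k,l,st,ce=cv2.connectedComponentsWithStats(m.astype(np.uint8))
for i in range(1,k):
    if st[i,4]>60: 
        p=P[l==i]; print(st[i],p.min(0).round(4),p.max(0).round(4))
```

```text
[0.49823608 0.11006426 0.20337222] [3.14126235e+00 5.33387324e-05 1.58654993e+00] 21.3 [ 0.07  0.34  1.6  -0.    1.2   0.05] 0.36910439547436874
[ 214  197   76   79 4437] [0.4779 0.0952 0.2058] [0.5151 0.1412 0.2234]
```

Emit:
arm_command:
  steps:
    - [-0.001,0,0.03,0,0,0]
    - [0,0,0.03,0,0,0]
    - [0,0,0.03,0,0,0]
    - [0,0,0.02,0,0,0]
    - [0,0,0,0,0,0]

```text
clock: 21.85
ee_pos: [0.4964, 0.1089, 0.0908]
orientation: [-3.136, 0.0, 1.588]
wrist_force: [0.4, 0.7, -0.7]
finger_gap: 0.367
gripper_force: 30.0
```

Emit:
arm_command:
  steps:
    - [0,0,0.006,0,0,0]
    - [0,0,0.005,0,0,0]
    - [0,0,0.003,0,0,0]
    - [0,0,0,0,0,0]

```text
clock: 22.25
ee_pos: [0.4984, 0.109, 0.0794]
orientation: [3.141, 0.0, 1.59]
wrist_force: [0.1, -0.2, -0.2]
finger_gap: 0.366
gripper_force: 30.0
```

Emit:
arm_command:
  steps:
    - [0,0,0.002,0,0,0]
    - [0,0,0,0,0,0]

```text
clock: 22.45
ee_pos: [0.4983, 0.1091, 0.0773]
orientation: [3.141, 0.0, 1.59]
wrist_force: [-0.3, -0.0, 0.1]
finger_gap: 0.366
gripper_force: 30.0
```

Emit:
arm_command:
  steps:
    - [0,0,0,0,0,0]
    - [0,0,0,0,0,0]
    - [0,0,0,0,0,0]
    - [0,0,0,0,0,0]
  fingers: 0.05

```text
clock: 22.85
ee_pos: [0.4983, 0.109, 0.0773]
orientation: [3.141, 0.0, 1.59]
wrist_force: [0.3, 0.2, 0.6]
finger_gap: 0.526
gripper_force: 0.0
```

Emit:
arm_command:
  steps:
    - [0,0,-0.01,0,0,0]
    - [0,0,-0.03,0,0,0]
    - [0,0,-0.04,0,0,0]
    - [0,0,-0.04,0,0,0]
    - [0,0,-0.04,0,0,0]

```text
clock: 23.35
ee_pos: [0.4979, 0.109, 0.2397]
orientation: [3.141, 0.0, 1.59]
wrist_force: [0.2, 0.1, -1.0]
finger_gap: 0.523
gripper_force: 0.0
```

Emit:
arm_command:
  steps:
    - [0,0,-0.04,0,0,0]
    - [0,0,0,0,0,0]
    - [0,0,0,0,0,0]

```text
clock: 23.65
ee_pos: [0.4984, 0.1091, 0.2785]
orientation: [3.139, 0.0, 1.59]
wrist_force: [-0.1, 0.6, -0.5]
finger_gap: 0.523
gripper_force: 0.0
```

Run:
```python
from h import *
s=arm.get_state(); print(s['ee_pos'],s['clock'])
im,d,c,T=grab('wrist');P=cloud(d,c,T)
cv2.imwrite('pics/w5.png',im[...,::-1])
B=(d>0)&(abs(P[...,0]-.498)<.08)&(abs(P[...,1]-.156)<.13)
for lo,hi in((.13,.14),(.086,.093)):
    m=B&(P[...,2]>lo)&(P[...,2]<hi)&(im.min(-1)>60)
    print(lo,m.sum(),[np.round(v,2) for v in cv2.minAreaRect((P[m][:,:2]*1000).astype(np.float32))],np.median(P[m][:,2]).round(4))
m=B&(P[...,2]>.065)&(P[...,2]<.076)
for s in(-1,1):
    q=P[m&((P[...,1]-.156)*s>.085)&(abs(P[...,0]-.498)<.05)]; print('plate',s,np.median(q[:,2]).round(4))
m=B&(im.max(-1)<75)&(P[...,2]>.07)&(P[...,2]<.11); q=P[m]; print('fob',m.sum(),q.mean(0).round(4),np.percentile(q[:,2],[5,50,95]).round(4),[np.round(v,1) for v in cv2.minAreaRect((q[:,:2]*1000).astype(np.float32))])
```

```text
[0.49839606 0.10905577 0.27850854] 23.65
0.13 913 [array([498.58, 156.27]), array([59.55, 13.38]), np.float64(1.08)] 0.1352
0.086 2022 [array([498.32, 157.05]), array([110.2 , 187.57]), np.float64(0.98)] 0.0905
plate -1 0.0706
plate 1 0.0708
fob 1087 [0.4958 0.1128 0.0833] [0.0813 0.0834 0.0848] [array([495.8, 110.9]), array([31. , 57.6]), np.float64(0.2)]
```

View pics/w5.png

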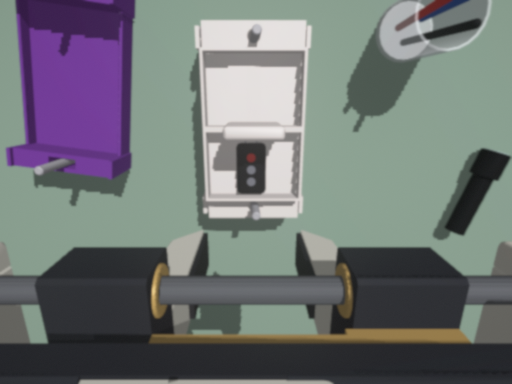

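The fob lies flat in the tier's tray at (251,168), with its top at 83.4 mm. The tier is still flush, with the rods through both holes, and the arm is clear, so I hand in the job.

```bash
python3 -c "
from plant import close_job
print(close_job())"
```

```text
the job is handed in; nothing more can be done
None
```

The tier is seated flush on the white organizer with both uprights through its holes, and the fob lies flat in its tray; I handed the job in at about 24 s of the 70 s, and it returned no verdict.

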